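# Wind the red-knobbed handle press home to its lock pin

### The job

On the press with the red crank knob, turn the crank clockwise (seen from above) through one full turn, then on until the notch in its brass collar next faces the yellow lock pin, so that the pin can be pushed in; leave it standing there and let go. Do not move the crank of the press with the black knob.

Things in the scene. Friction and masses are not known exactly. Their poses are not given: they have to be found in the camera images.
- red_press: fixed blue bridge press, base 124 x 80 mm, its vertical screw worked by a red-knobbed crank. Origin: on the screw's axis at table level; z up. A yellow lock pin, 6 mm thick, lies level in a lug on the -x side and points along +x at the axis, 71 mm above the table, tip 28 mm from the axis. Bridge and lug stay below 81 mm. Either of two places, angle varies.
- red_crank (a joint): crank angle, rad, growing clockwise seen from above; starts at -11.0 to -7.2. At 0 the notch faces the lock pin. Stays where left, takes 0.1 N m; stops at -12.0 and 0.7. The screw sinks 4 mm a turn. The brass collar, 50 mm across, under the crank has one notch, white inside, 17 mm wide, diametrically opposite the crank arm: at 0 the knob is on the far side of the axis from the pin.
- red_knob (a point): middle of the red knob, an upright cylinder 22 mm across, 42 mm tall, that spins freely on the crank arm: hold it and carry it round a circle of radius 55 mm about the screw's axis without turning the grip. The arm's top is 22 mm below this point, the knob's top 20 mm above. 120 mm above the table at joint 0, 5 to 7 mm higher at the start. x axis: outward along the arm.
- black_knob (a point): the same point on the black knob of a second, otherwise equal press with a paler handle in it; leave it alone.

How it is judged:
On the way:
1. the red crank has been turned clockwise through most of its first turn, to within three quarters of a turn of the lined-up place (value of joint red_crank above -4.7 rad), for 0.05 s.
At the end, for the whole second after the job is handed in: the red crank rests within 0.21 rad (12 degrees) of 0, its notch facing the lock pin after one full turn and the rest, and the black knob is within 15 mm of where it stood (value of joint red_crank between -0.21 and 0.21 rad and velocity of joint red_crank between -0.05 and 0.05 rad/s and distance of black_knob from where it was at the start of the episode below 0.015 m); the robot touches nothing.
It fails at once if the black press's crank is turned (its knob moved more than 15 mm) (distance of black_knob from where it was at the start of the episode above 0.015 m).
It also fails if it takes over 64 s, if anything falls off the work surface, if the arm or the gripper's body presses on something with over 40 N, if the wrist force passes 120 N, or if a joint passes its speed limit or range.

### The arm

A 6-joint arm with a two-finger parallel gripper is mounted at the origin on a cart in front of the work surface, level with it; the furniture and walls round the work are solid. World frame = base frame: x ahead of the robot, y to its left, z up, the work surface at z = 0. Lengths are in m, angles in rad, forces in N, time in s.
With the tool pointing down it reaches from about 0.35 to 0.875 m from the base axis. Payload 4.2 kg.
Tool frame: the origin (TCP) lies at the very end of the fingers, on their centre line; the grasp point (between the pads) lies 19 mm behind it; z points along the fingers, y is the line along which they close (so a half turn about z gives the same grasp; the last joint's range is limited). The gripper opens to 85 mm and grips with 20 to 120 N. Pads are 22 mm wide; open, the fingers measure 114 mm over their backs; the gripper's body (76 mm by 85 mm) begins 54 mm behind the grasp point. The pads swing forward as they close: fully open they stand 13 mm farther back than shut.
Start: joints at [1.547, 0.385, 0.008, 0, -1.194, -0.259], TCP at [0.174, 0.6, 0.231] pointing down, gripper open.
Joint ranges: [-3.14, 3.14], [-1.21, 2.06], [-1.07, 1.41], [-3.16, 2.05], [-2.99, -0.16], [-3.1, 3.1]. Speed limits (rad/s): [2.79, 2.79, 3.14, 3.14, 3.14, 3.14].

### API

Orientations are given as a unit quaternion [w, x, y, z].
In Python, from plant import robot gives the robot as it stands.
- The arm moves only by the tool move_arm, never from a script. Its argument "commands" is a list of rows, each an object of numbers: "x", "y", "z": the shift along the tool's x, y, z scaled (see below); "rx", "ry", "rz": the turn, a rotation vector about the tool's x, y, z scaled (see below). A call has exactly 10 rows; each row is the pose to reach, as a shift and turn from the pose commanded when the call began, along the tool's axes at that moment, turning the shorter way round; what a row does not reach only later rows make up. The controller multiplies each number of a shift by 0.75 m and each number of a turn by pi rad. A row lasts 1/10 s, in which the tool goes at most 50 mm and 8.59 degrees, less where a joint would pass 70% of its speed; a pose out of reach is approached as far as the arm can. A call with a number of a shift or a turn outside -1 to 1 is refused whole. A call with a gripper value outside its range is refused whole. "fingers" is the gripper's target within -1 to 1 (fully open at 1, half-way at 0, shut at -1), set as the call begins (left out, the last holds). The fingers move at their own pace and stop on an object; "force" is the grip in N (left out, the last holds). Time passes only in rows, so rows that repeat a pose let the fingers close, or fill a call up. It gives the time, the measured TCP pose, the force, the opening and the grip force at its end, in the units of the state.
- robot.get_state(): the state, without advancing time (a new reading comes with each control period).
- robot.get_image(name): name is "scene" or "top" or "wrist"; returns (picture, depth): 384x512x3 uint8, red, green, blue; 384x512 float32, m along the optical axis (not along the pixel's ray), 0 where there is no reading.
- robot.get_calibration(name): a dict with "intrinsics" (3x3 intrinsics, pixels), "R" (3x3) and "t" (3): a world point X has camera coordinates R X + t; the wrist camera has in their place "hand_eye" (4x4, takes a point from camera to tool coordinates, whose origin is the TCP and whose axes are the flange's). Camera axes: x right, y down, z forward; pixel columns grow to the right and rows downward; lengths in m; the calibration is good to about 2 mm. A picture is of the moment at which its call begins: read the wrist's pose just before it. get_calibration takes no time and is no camera call.
- robot.job_done(): hands the job in; it is judged then, once.
Trained networks look in the newest picture that a camera, given by its name, has taken for a name from the list of things; names that differ only in an ending like _2 or _b are one class to them, and where a whole thing is asked for, a point or a joint stands for the part that bears it (a point fixed in the world has none). Each returns a list of dicts, best first, with "conf" (0 to 1); they miss things now and then, are a little off and sometimes report something else, mostly with a low value. They report only what shows in the picture. A call takes as long as a camera call.
- robot.spot_in(camera, label): "location" ([x, y, z] in m, in the coordinates of the camera as it stood for that picture, good to about 4 mm: the middle of the surface that is visible of it).
- robot.regions_of(camera, label): "region" (384x512 bool, what is visible of it).
- robot.tip_of(camera, label): "location" ([x, y, z] in m, in the coordinates of the camera as it stood for that picture, good to about 4 mm: a listed point, or the origin of a listed thing).
The state is a dict: "t": time; "q": joint angles; "dq": joint speeds; "joint_efforts": joint torques, N m; "tcp_pos": TCP position; "tcp_rot": TCP orientation; "force": force on the tool from outside, world axes, zero at the start; "moment": the same for the moment, N m; "width": finger opening in m; "grip_force": force on a finger pad.
Only numpy, scipy, OpenCV 4.12 (cv2) and the standard library are available. Lean on these libraries where they do the work, as an engineer would, in place of code of your own. Each camera call takes 0.05 s, during which the arm holds its last target. There are 200 camera calls.

## Working session

There is one attempt and no reset: what is moved stays moved. The work goes in short steps, Python scripts to look and compute and a tool call to move; the robot and the scene stay as the last step left them, time stands still between calls to the robot, and variables do not carry over. Pictures are saved under pics/ and viewed, at most 10 in all, crops included, and the job is handed in when it is done.

Besides the shell and the picture viewer there is one more tool, called as name(argument=value, ...), one argument or row to a line, values as JSON. move_arm: Moves the arm, as the interface text tells. Its arguments: {"type":"object","properties":{"commands":{"type":"array"},"fingers":{"type":"number"},"force":{"type":"number"}},"required":["commands"]}

```bash
mkdir -p pics; cat > h.py <<'E'
import numpy as np, cv2
from plant import robot
from scipy.spatial.transform import Rotation as R
def Rt(st):
    w,x,y,z=st["tcp_rot"]; return R.from_quat([x,y,z,w]).as_matrix()
def toworld(cam,p,st=None):
    c=robot.get_calibration(cam); p=np.asarray(p)
    if cam=="wrist":
        h=np.array(c["hand_eye"]); return Rt(st)@(h[:3,:3]@p+h[:3,3])+np.array(st["tcp_pos"])
    return np.array(c["R"]).T@(p-np.array(c["t"]))
E
python3 - <<'E'
from h import *
st=robot.get_state(); print(st); print(Rt(st).round(3))
out=[]
for cam in ["scene","top"]:
    im,d=robot.get_image(cam); out.append(im)
    for l in ["red_knob","black_knob","red_press"]:
        for r in robot.tip_of(cam,l): print(cam,l,round(r["conf"],2),toworld(cam,r["location"]).round(3))
    
cv2.imwrite("pics/a.png",cv2.cvtColor(out[0],cv2.COLOR_RGB2BGR))
cv2.imwrite("pics/b.png",cv2.cvtColor(out[1],cv2.COLOR_RGB2BGR))
E
```

```text
{'t': 0.0, 'q': array([ 1.54659566e+00,  3.85564769e-01,  6.63987191e-03, -5.13156340e-04,
       -1.19400208e+00, -2.58616300e-01]), 'dq': array([-0.00023883, -0.00179374,  0.00032357,  0.00107046, -0.00031361,
       -0.0009173 ]), 'joint_efforts': array([-1.69181008e-04, -3.92284226e+01,  1.88399863e+01,  4.18613836e+00,
       -4.60464129e-03,  3.92664077e-06]), 'tcp_pos': array([0.1742188 , 0.5996229 , 0.23022002]), 'tcp_rot': array([ 1.08590081e-03,  9.90004535e-01, -1.41031308e-01, -1.12263615e-04]), 'force': array([-0.6959178 ,  0.34931837,  0.32431505]), 'moment': array([-0.02084469, -0.0041059 , -0.02310015]), 'grip_force': 0.0, 'width': 0.08531424472369123}
[[ 0.96  -0.279 -0.001]
 [-0.279 -0.96  -0.002]
 [ 0.     0.002 -1.   ]]
scene red_knob 0.96 [ 0.493 -0.067  0.123]
scene black_knob 0.57 [0.559 0.089 0.128]
scene red_press 0.83 [ 0.534 -0.106  0.   ]
top red_knob 0.82 [ 0.487 -0.07   0.126]
top black_knob 0.84 [0.552 0.086 0.129]
top red_press 0.85 [ 0.531 -0.106  0.   ]
```

View pics/b.png

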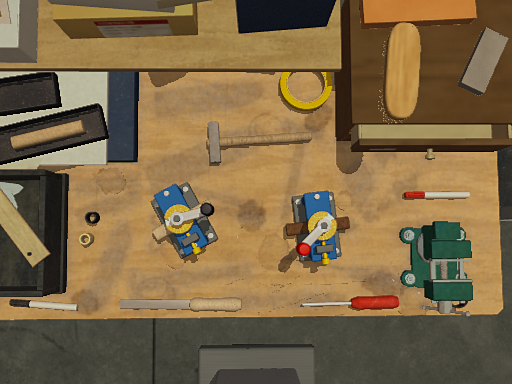

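View pics/a.png

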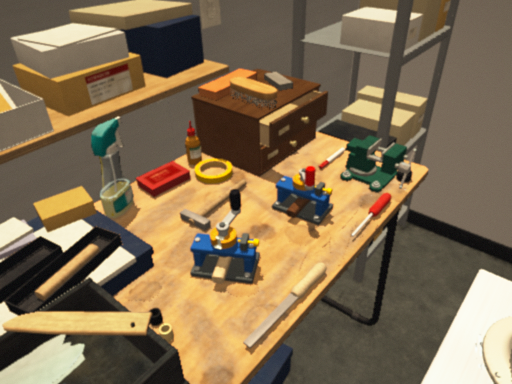

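The top view (rows and columns in pixels) shows the red-knob press at about (322,226). Its knob is at (304,250), and the pin at (325,258) points toward the screw axis (roughly +x). The black press is at (177,220). The knob sits 56 mm from the axis at z≈0.125, which fits the given sizes. The joint is at about -8.7 rad. Next I'll move above it.

move_arm(
  commands=[
    {"x": 0.03,"y": 0.03,"z": -0.01},
    {"x": 0.065,"y": 0.075,"z": -0.03},
    {"x": 0.1,"y": 0.12,"z": -0.05},
    {"x": 0.14,"y": 0.16,"z": -0.07},
    {"x": 0.18,"y": 0.2,"z": -0.09},
    {"x": 0.22,"y": 0.24,"z": -0.093},
    {"x": 0.25,"y": 0.28,"z": -0.093},
    {"x": 0.28,"y": 0.32,"z": -0.093},
    {"x": 0.31,"y": 0.36,"z": -0.093},
    {"x": 0.34,"y": 0.38,"z": -0.093},
  ],
  fingers=0.2,
)

```text
invalid input
```

move_arm(
  commands=[
    {"x": 0.03,"y": 0.03,"rz": -0.01},
    {"x": 0.065,"y": 0.075,"rz": -0.02},
    {"x": 0.1,"y": 0.12,"rz": -0.04},
    {"x": 0.14,"y": 0.16,"rz": -0.06},
    {"x": 0.18,"y": 0.2,"rz": -0.08},
    {"x": 0.22,"y": 0.24,"rz": -0.09},
    {"x": 0.25,"y": 0.28,"rz": -0.09},
    {"x": 0.28,"y": 0.32,"rz": -0.09},
    {"x": 0.31,"y": 0.36,"rz": -0.09},
    {"x": 0.335,"y": 0.38,"rz": -0.09},
  ],
)

```text
invalid input
```

```bash
python3 - <<'E'
from h import *
st=robot.get_state(); print(st["t"],st["tcp_pos"],st["q"].round(2),st["force"]); print(Rt(st).round(3))
im,d=robot.get_image("wrist")
for l in ["red_knob","red_press"]:
    for r in robot.tip_of("wrist",l): print(l,round(r["conf"],2),toworld("wrist",r["location"],st).round(4))
cv2.imwrite("pics/c.png",cv2.cvtColor(im,cv2.COLOR_RGB2BGR)); np.savez("c.npz",im=im,d=d)
E
```

```text
0.4 [0.17436626 0.60006503 0.2311471 ] [ 1.55  0.38  0.01 -0.   -1.19 -0.26] [-0.40072756 -0.25644428 -0.63193988]
[[ 0.96  -0.279 -0.   ]
 [-0.279 -0.96  -0.   ]
 [ 0.     0.    -1.   ]]
```

View pics/c.png

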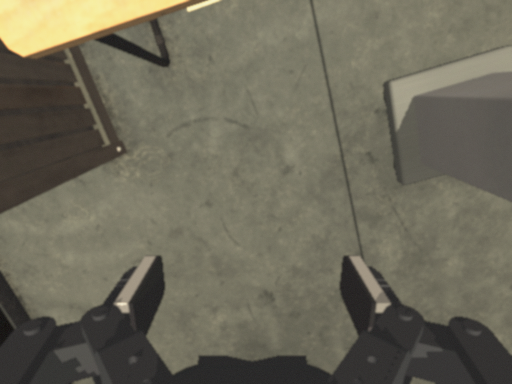

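The arm hasn't moved: this picture shows only the floor, with the cart at right. The rows probably need all six numbers.

move_arm(
  commands=[
    {"x": 0.03,"y": 0.03,"z": -0.01,"rx": 0,"ry": 0,"rz": 0},
    {"x": 0.065,"y": 0.075,"z": -0.03,"rx": 0,"ry": 0,"rz": 0},
    {"x": 0.1,"y": 0.12,"z": -0.05,"rx": 0,"ry": 0,"rz": 0},
    {"x": 0.14,"y": 0.16,"z": -0.07,"rx": 0,"ry": 0,"rz": 0},
    {"x": 0.18,"y": 0.2,"z": -0.09,"rx": 0,"ry": 0,"rz": 0},
    {"x": 0.22,"y": 0.24,"z": -0.093,"rx": 0,"ry": 0,"rz": 0},
    {"x": 0.25,"y": 0.28,"z": -0.093,"rx": 0,"ry": 0,"rz": 0},
    {"x": 0.28,"y": 0.32,"z": -0.093,"rx": 0,"ry": 0,"rz": 0},
    {"x": 0.31,"y": 0.36,"z": -0.093,"rx": 0,"ry": 0,"rz": 0},
    {"x": 0.34,"y": 0.38,"z": -0.093,"rx": 0,"ry": 0,"rz": 0},
  ],
  fingers=0.2,
)

```text
t: 1.55
tcp_pos: [0.3396, 0.253, 0.3017]
tcp_rot: [-0.001, 0.99, -0.141, 0.0]
force: [0.8, -0.0, 0.3]
width: 0.0513
grip_force: 0.0
```

move_arm(
  commands=[
    {"x": 0.03,"y": 0.03,"z": 0,"rx": 0,"ry": 0,"rz": -0.01},
    {"x": 0.065,"y": 0.075,"z": 0,"rx": 0,"ry": 0,"rz": -0.02},
    {"x": 0.1,"y": 0.12,"z": 0,"rx": 0,"ry": 0,"rz": -0.04},
    {"x": 0.14,"y": 0.16,"z": 0,"rx": 0,"ry": 0,"rz": -0.06},
    {"x": 0.18,"y": 0.2,"z": 0,"rx": 0,"ry": 0,"rz": -0.08},
    {"x": 0.22,"y": 0.24,"z": 0,"rx": 0,"ry": 0,"rz": -0.09},
    {"x": 0.25,"y": 0.28,"z": 0,"rx": 0,"ry": 0,"rz": -0.09},
    {"x": 0.28,"y": 0.32,"z": 0,"rx": 0,"ry": 0,"rz": -0.09},
    {"x": 0.31,"y": 0.36,"z": 0,"rx": 0,"ry": 0,"rz": -0.09},
    {"x": 0.335,"y": 0.38,"z": 0,"rx": 0,"ry": 0,"rz": -0.09},
  ],
)

```text
t: 2.55
tcp_pos: [0.5016, -0.0908, 0.3012]
tcp_rot: [0.0, 1.0, -0.001, 0.0]
force: [0.4, -0.4, 0.2]
width: 0.0515
grip_force: 0.0
```

```bash
python3 - <<'E'
from h import *
st=robot.get_state(); print(st["t"],st["tcp_pos"],st["q"].round(2),st["force"]); print(Rt(st).round(3))
im,d=robot.get_image("wrist")
for l in ["red_knob","red_press"]:
    for r in robot.tip_of("wrist",l): print(l,round(r["conf"],2),toworld("wrist",r["location"],st).round(4))
cv2.imwrite("pics/d.png",cv2.cvtColor(im,cv2.COLOR_RGB2BGR)); np.savez("c.npz",im=im,d=d,pos=st["tcp_pos"],rot=st["tcp_rot"])
E
```

```text
2.55 [ 0.50162878 -0.09079498  0.30124009] [ 0.14  0.14 -0.15  0.   -1.28  1.43] [ 0.35680276 -0.40750271  0.21122548]
[[ 1.    -0.002  0.   ]
 [-0.002 -1.    -0.   ]
 [ 0.     0.    -1.   ]]
red_knob 0.9 [ 0.4954 -0.0702  0.1201]
red_press 0.8 [ 0.5308 -0.1072 -0.0024]
```

View pics/d.png

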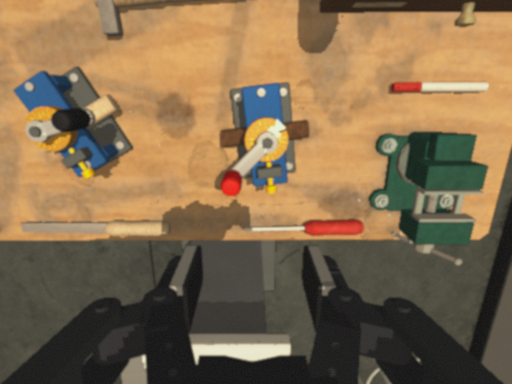

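The wrist view shows the red press: knob at (231,183), collar centre at (266,140), white notch at (280,130) opposite the arm, and pin and lug at (270,178). I'll now measure the knob, axis and pin direction from the depth data.

```bash
python3 - <<'E'
from h import *
z=np.load("c.npz"); im,d=z["im"],z["d"]; st=dict(tcp_pos=z["pos"],tcp_rot=z["rot"])
K=np.array(robot.get_calibration("wrist")["intrinsics"])
hsv=cv2.cvtColor(im,cv2.COLOR_RGB2HSV).astype(int)
v,u=np.mgrid[:384,:512]
P=np.linalg.inv(K)@np.stack([u*d,v*d,d]).reshape(3,-1)
h=np.array(robot.get_calibration("wrist")["hand_eye"])
W=(Rt(st)@(h[:3,:3]@P+h[:3,3:])+np.array(st["tcp_pos"])[:,None]).T.reshape(384,512,3)
roi=(u>215)&(u<312)&(v>80)&(v<200)&(d>0)
H,S,V=hsv[...,0],hsv[...,1],hsv[...,2]
red=roi&((H<6)|(H>174))&(S>150)&(V>80)
Z=W[...,2]
k=W[red]; top=k[:,2]>k[:,2].max()-.01
lo,hi=k[top].min(0),k[top].max(0); print("knob top",((lo+hi)/2).round(4),(hi-lo).round(4),k[top].mean(0).round(4))
yel=roi&(H>16)&(H<32)&(S>140)&(V>90)
c=W[yel&(Z>.083)&(Z<.105)]; e,r=cv2.minEnclosingCircle(c[:,:2].astype(np.float32)-np.float32([.5,-.1]));print("collar",np.array(e)+[.5,-.1],r,len(c),np.percentile(c[:,2],[5,50,95]))
white=roi&(S<60)&(V>180)&(Z>.08); w=W[white]; print("white",w.mean(0).round(4),len(w))
ax=np.array(e)+[.5,-.1]
p=W[yel&(v>160)&(Z>.055)&(Z<.083)]; print("pin",len(p),p.mean(0).round(4),np.degrees(np.arctan2(*(p.mean(0)-[*ax,0])[[1,0]])),p[:,:2].min(0),p[:,:2].max(0))
m=roi&(H>100)&(H<120)&(S>150)&(V>60)&(Z>.045)&(Z<.08);b=W[m]
print("blue rect",cv2.minAreaRect((b[:,:2]*1000).astype(np.float32)),len(b))
m=roi&(Z>.003)&(Z<.03);b=W[m]
print("base rect",cv2.minAreaRect((b[:,:2]*1000).astype(np.float32)),len(b))
g=roi&(Z>.004)&(Z<.2); 
E
```

```text
knob top [ 0.4948 -0.0693  0.1411] [0.019  0.0193 0.0099] [ 0.4959 -0.0693  0.1428]
collar [ 0.53496354 -0.10792728] 0.02254777029156685 21 [0.0830106  0.08322195 0.09822509]
white [ 0.5227 -0.0971  0.0999] 641
pin 153 [ 0.4797 -0.1133  0.0733] -174.40981079904446 [ 0.46542407 -0.12160432] [ 0.50517488 -0.10752487]
blue rect ((532.9154052734375, -107.23500061035156), (118.05017852783203, 42.315677642822266), 6.6216511726379395) 1139
base rect ((532.993896484375, -107.19249725341797), (123.9554672241211, 118.01103973388672), 6.6038432121276855) 1985
```

The axis is at (0.533,-0.107), press yaw is 6.6° (blue body and pin direction agree), and the knob is at 135.5°. That puts the joint at -8.53 rad, so the sweep is 489°. Next: descend and grip.

move_arm(
  commands=[
    {"x": -0.01,"y": -0.029,"z": 0.01,"rx": 0,"ry": 0,"rz": 0},
    {"x": -0.01,"y": -0.029,"z": 0.05,"rx": 0,"ry": 0,"rz": 0},
    {"x": -0.01,"y": -0.029,"z": 0.09,"rx": 0,"ry": 0,"rz": 0},
    {"x": -0.01,"y": -0.029,"z": 0.13,"rx": 0,"ry": 0,"rz": 0},
    {"x": -0.01,"y": -0.029,"z": 0.17,"rx": 0,"ry": 0,"rz": 0},
    {"x": -0.01,"y": -0.029,"z": 0.2,"rx": 0,"ry": 0,"rz": 0},
    {"x": -0.01,"y": -0.029,"z": 0.22,"rx": 0,"ry": 0,"rz": 0},
    {"x": -0.01,"y": -0.029,"z": 0.24,"rx": 0,"ry": 0,"rz": 0},
    {"x": -0.01,"y": -0.029,"z": 0.255,"rx": 0,"ry": 0,"rz": 0},
    {"x": -0.01,"y": -0.029,"z": 0.255,"rx": 0,"ry": 0,"rz": 0},
  ],
)

```text
t: 3.7
tcp_pos: [0.4928, -0.0661, 0.1087]
tcp_rot: [0.0, 1.0, 0.0, -0.001]
force: [0.2, 0.0, -1.2]
width: 0.0512
grip_force: 0.0
```

move_arm(
  commands=[
    {"x": 0,"y": 0,"z": 0,"rx": 0,"ry": 0,"rz": 0},
    {"x": 0,"y": 0,"z": 0,"rx": 0,"ry": 0,"rz": 0},
    {"x": 0,"y": 0,"z": 0,"rx": 0,"ry": 0,"rz": 0},
    {"x": 0,"y": 0,"z": 0,"rx": 0,"ry": 0,"rz": 0},
    {"x": 0,"y": 0,"z": 0,"rx": 0,"ry": 0,"rz": 0},
    {"x": 0,"y": 0,"z": 0,"rx": 0,"ry": 0,"rz": 0},
    {"x": 0,"y": 0,"z": 0,"rx": 0,"ry": 0,"rz": 0},
    {"x": 0,"y": 0,"z": 0,"rx": 0,"ry": 0,"rz": 0},
    {"x": 0,"y": 0,"z": 0,"rx": 0,"ry": 0,"rz": 0},
    {"x": 0,"y": 0,"z": 0,"rx": 0,"ry": 0,"rz": 0},
  ],
  fingers=-1,
  force=40,
)

```text
t: 4.7
tcp_pos: [0.4947, -0.0668, 0.1109]
tcp_rot: [0.0, 1.0, 0.0, 0.001]
force: [-0.8, 0.3, 5.9]
width: 0.021
grip_force: 39.5
```

```bash
python3 - <<'E'
from h import *
st=robot.get_state(); print(st["t"],st["tcp_pos"],Rt(st).round(3).tolist(),st["width"])
# rows: cumulative within each 10-row call
A=np.radians(135.5); tot=np.radians(488.9); n=50
for c in range(5):
    a0=A-tot*c*10/n
    for i in range(1,11):
        a=A-tot*(c*10+i)/n
        dx=.055*(np.cos(a)-np.cos(a0)); dy=.055*(np.sin(a)-np.sin(a0)); dz=.00543*i/n
        print("%.4f %.4f %.4f"%(dx/.75,-dy/.75,dz/.75),end=" | ")
    print("end",.533+.055*np.cos(a),-.107+.055*np.sin(a))
E
```

```text
4.7 [ 0.49467001 -0.06676963  0.11092423] [[1.0, 0.0, 0.002], [0.0, -1.0, -0.0], [0.002, 0.0, -1.0]] 0.021040505021298072
0.0095 -0.0081 0.0001 | 0.0202 -0.0145 0.0003 | 0.0319 -0.0190 0.0004 | 0.0441 -0.0215 0.0006 | 0.0566 -0.0218 0.0007 | 0.0690 -0.0200 0.0009 | 0.0809 -0.0161 0.0010 | 0.0919 -0.0103 0.0012 | 0.1019 -0.0027 0.0013 | 0.1103 0.0065 0.0014 | end 0.5765055511858774 -0.07335082443784094
0.0068 0.0105 0.0001 | 0.0117 0.0220 0.0003 | 0.0145 0.0342 0.0004 | 0.0153 0.0466 0.0006 | 0.0139 0.0591 0.0007 | 0.0105 0.0711 0.0009 | 0.0050 0.0823 0.0010 | -0.0022 0.0925 0.0012 | -0.0111 0.1013 0.0013 | -0.0214 0.1084 0.0014 | end 0.5604501054480392 -0.15466016901870505
-0.0113 0.0053 0.0001 | -0.0234 0.0086 0.0003 | -0.0358 0.0098 0.0004 | -0.0483 0.0088 0.0006 | -0.0604 0.0058 0.0007 | -0.0718 0.0008 0.0009 | -0.0823 -0.0062 0.0010 | -0.0913 -0.0147 0.0012 | -0.0988 -0.0248 0.0013 | -0.1045 -0.0359 0.0014 | end 0.48206262220151364 -0.1277456873353057
-0.0037 -0.0119 0.0001 | -0.0053 -0.0243 0.0003 | -0.0048 -0.0368 0.0004 | -0.0022 -0.0490 0.0006 | 0.0024 -0.0606 0.0007 | 0.0090 -0.0713 0.0009 | 0.0172 -0.0807 0.0010 | 0.0270 -0.0885 0.0012 | 0.0379 -0.0946 0.0013 | 0.0497 -0.0987 0.0014 | end 0.5193406525006286 -0.05372315488046035
0.0123 -0.0021 0.0001 | 0.0248 -0.0020 0.0003 | 0.0371 0.0002 0.0004 | 0.0489 0.0044 0.0006 | 0.0598 0.0106 0.0007 | 0.0694 0.0185 0.0009 | 0.0776 0.0280 0.0010 | 0.0840 0.0387 0.0012 | 0.0886 0.0504 0.0013 | 0.0911 0.0626 0.0014 | end 0.5876355021080218 -0.10067845672289233
```

The gripper holds the knob (opening 21 mm, grip force 39.5 N). First stretch of the circle:

move_arm(
  commands=[
    {"x": 0.0095,"y": -0.008,"z": 0,"rx": 0,"ry": 0,"rz": 0},
    {"x": 0.02,"y": -0.0145,"z": 0,"rx": 0,"ry": 0,"rz": 0},
    {"x": 0.032,"y": -0.019,"z": 0,"rx": 0,"ry": 0,"rz": 0},
    {"x": 0.044,"y": -0.0215,"z": 0.001,"rx": 0,"ry": 0,"rz": 0},
    {"x": 0.0565,"y": -0.022,"z": 0.001,"rx": 0,"ry": 0,"rz": 0},
    {"x": 0.069,"y": -0.02,"z": 0.001,"rx": 0,"ry": 0,"rz": 0},
    {"x": 0.081,"y": -0.016,"z": 0.001,"rx": 0,"ry": 0,"rz": 0},
    {"x": 0.092,"y": -0.0105,"z": 0.001,"rx": 0,"ry": 0,"rz": 0},
    {"x": 0.102,"y": -0.003,"z": 0.001,"rx": 0,"ry": 0,"rz": 0},
    {"x": 0.11,"y": 0.0065,"z": 0.0015,"rx": 0,"ry": 0,"rz": 0},
  ],
)

```text
t: 5.7
tcp_pos: [0.5752, -0.0729, 0.1097]
tcp_rot: [0.001, 1.0, 0.0, -0.002]
force: [-6.8, -3.5, 13.1]
width: 0.021
grip_force: 40.3
```

move_arm(
  commands=[
    {"x": 0.007,"y": 0.0105,"z": 0,"rx": 0,"ry": 0,"rz": 0},
    {"x": 0.0115,"y": 0.022,"z": 0,"rx": 0,"ry": 0,"rz": 0},
    {"x": 0.0145,"y": 0.034,"z": 0,"rx": 0,"ry": 0,"rz": 0},
    {"x": 0.0155,"y": 0.0465,"z": 0,"rx": 0,"ry": 0,"rz": 0},
    {"x": 0.014,"y": 0.059,"z": 0,"rx": 0,"ry": 0,"rz": 0},
    {"x": 0.0105,"y": 0.071,"z": 0.0005,"rx": 0,"ry": 0,"rz": 0},
    {"x": 0.005,"y": 0.0825,"z": 0.0005,"rx": 0,"ry": 0,"rz": 0},
    {"x": -0.002,"y": 0.0925,"z": 0.001,"rx": 0,"ry": 0,"rz": 0},
    {"x": -0.011,"y": 0.1015,"z": 0.001,"rx": 0,"ry": 0,"rz": 0},
    {"x": -0.0215,"y": 0.1085,"z": 0.001,"rx": 0,"ry": 0,"rz": 0},
  ],
)

```text
t: 6.7
tcp_pos: [0.5627, -0.1528, 0.1089]
tcp_rot: [0.0, 1.0, 0.0, 0.003]
force: [2.6, -1.5, 3.0]
width: 0.0209
grip_force: 39.5
```

move_arm(
  commands=[
    {"x": -0.0115,"y": 0.0055,"z": 0,"rx": 0,"ry": 0,"rz": 0},
    {"x": -0.0235,"y": 0.0085,"z": 0,"rx": 0,"ry": 0,"rz": 0},
    {"x": -0.036,"y": 0.01,"z": 0,"rx": 0,"ry": 0,"rz": 0},
    {"x": -0.0485,"y": 0.009,"z": 0.0005,"rx": 0,"ry": 0,"rz": 0},
    {"x": -0.0605,"y": 0.006,"z": 0.0005,"rx": 0,"ry": 0,"rz": 0},
    {"x": -0.072,"y": 0.001,"z": 0.001,"rx": 0,"ry": 0,"rz": 0},
    {"x": -0.0825,"y": -0.006,"z": 0.001,"rx": 0,"ry": 0,"rz": 0},
    {"x": -0.0915,"y": -0.0145,"z": 0.001,"rx": 0,"ry": 0,"rz": 0},
    {"x": -0.099,"y": -0.025,"z": 0.0015,"rx": 0,"ry": 0,"rz": 0},
    {"x": -0.1045,"y": -0.036,"z": 0.0015,"rx": 0,"ry": 0,"rz": 0},
  ],
)

```text
t: 7.7
tcp_pos: [0.4803, -0.1267, 0.1077]
tcp_rot: [0.001, 1.0, -0.0, -0.001]
force: [-2.6, -2.9, 10.3]
width: 0.0209
grip_force: 40.2
```

move_arm(
  commands=[
    {"x": -0.0035,"y": -0.012,"z": 0,"rx": 0,"ry": 0,"rz": 0},
    {"x": -0.0055,"y": -0.0245,"z": 0,"rx": 0,"ry": 0,"rz": 0},
    {"x": -0.005,"y": -0.037,"z": 0,"rx": 0,"ry": 0,"rz": 0},
    {"x": -0.002,"y": -0.049,"z": 0.0005,"rx": 0,"ry": 0,"rz": 0},
    {"x": 0.0025,"y": -0.0605,"z": 0.0005,"rx": 0,"ry": 0,"rz": 0},
    {"x": 0.009,"y": -0.0715,"z": 0.001,"rx": 0,"ry": 0,"rz": 0},
    {"x": 0.017,"y": -0.0805,"z": 0.001,"rx": 0,"ry": 0,"rz": 0},
    {"x": 0.027,"y": -0.0885,"z": 0.001,"rx": 0,"ry": 0,"rz": 0},
    {"x": 0.038,"y": -0.0945,"z": 0.001,"rx": 0,"ry": 0,"rz": 0},
    {"x": 0.0495,"y": -0.0985,"z": 0.001,"rx": 0,"ry": 0,"rz": 0},
  ],
)

```text
t: 8.7
tcp_pos: [0.5188, -0.0534, 0.1065]
tcp_rot: [0.001, 1.0, 0.0, -0.001]
force: [0.6, -8.1, 5.5]
width: 0.0207
grip_force: 39.8
```

move_arm(
  commands=[
    {"x": 0.0125,"y": -0.002,"z": 0,"rx": 0,"ry": 0,"rz": 0},
    {"x": 0.025,"y": -0.002,"z": 0,"rx": 0,"ry": 0,"rz": 0},
    {"x": 0.037,"y": 0,"z": 0,"rx": 0,"ry": 0,"rz": 0},
    {"x": 0.049,"y": 0.0045,"z": 0.0005,"rx": 0,"ry": 0,"rz": 0},
    {"x": 0.06,"y": 0.0105,"z": 0.0005,"rx": 0,"ry": 0,"rz": 0},
    {"x": 0.0695,"y": 0.0185,"z": 0.001,"rx": 0,"ry": 0,"rz": 0},
    {"x": 0.0775,"y": 0.028,"z": 0.001,"rx": 0,"ry": 0,"rz": 0},
    {"x": 0.084,"y": 0.0385,"z": 0.001,"rx": 0,"ry": 0,"rz": 0},
    {"x": 0.0885,"y": 0.0505,"z": 0.001,"rx": 0,"ry": 0,"rz": 0},
    {"x": 0.091,"y": 0.0625,"z": 0.001,"rx": 0,"ry": 0,"rz": 0},
  ],
)

```text
t: 9.7
tcp_pos: [0.5863, -0.099, 0.1056]
tcp_rot: [-0.0, 1.0, -0.0, -0.001]
force: [-1.6, 0.9, 7.0]
width: 0.0204
grip_force: 39.9
```

move_arm(
  commands=[
    {"x": 0,"y": 0,"z": 0,"rx": 0,"ry": 0,"rz": 0},
    {"x": 0,"y": 0,"z": 0,"rx": 0,"ry": 0,"rz": 0},
    {"x": 0,"y": 0,"z": 0,"rx": 0,"ry": 0,"rz": 0},
    {"x": 0,"y": 0,"z": 0,"rx": 0,"ry": 0,"rz": 0},
    {"x": 0,"y": 0,"z": 0,"rx": 0,"ry": 0,"rz": 0},
    {"x": 0,"y": 0,"z": 0,"rx": 0,"ry": 0,"rz": 0},
    {"x": 0,"y": 0,"z": 0,"rx": 0,"ry": 0,"rz": 0},
    {"x": 0,"y": 0,"z": 0,"rx": 0,"ry": 0,"rz": 0},
    {"x": 0,"y": 0,"z": 0,"rx": 0,"ry": 0,"rz": 0},
    {"x": 0,"y": 0,"z": 0,"rx": 0,"ry": 0,"rz": 0},
  ],
)

```text
t: 10.7
tcp_pos: [0.5863, -0.0995, 0.1055]
tcp_rot: [0.0, 1.0, -0.0, -0.001]
force: [-1.3, -1.8, 5.1]
width: 0.0212
grip_force: 39.8
```

The circle is done and the knob stands at about 8° against the 6.6° target. Release, lift and check.

move_arm(
  commands=[
    {"x": 0,"y": 0,"z": 0,"rx": 0,"ry": 0,"rz": 0},
    {"x": 0,"y": 0,"z": 0,"rx": 0,"ry": 0,"rz": 0},
    {"x": 0,"y": 0,"z": 0,"rx": 0,"ry": 0,"rz": 0},
    {"x": 0,"y": 0,"z": 0,"rx": 0,"ry": 0,"rz": 0},
    {"x": 0,"y": 0,"z": 0,"rx": 0,"ry": 0,"rz": 0},
    {"x": 0,"y": 0,"z": 0,"rx": 0,"ry": 0,"rz": 0},
    {"x": 0,"y": 0,"z": 0,"rx": 0,"ry": 0,"rz": 0},
    {"x": 0,"y": 0,"z": 0,"rx": 0,"ry": 0,"rz": 0},
    {"x": 0,"y": 0,"z": 0,"rx": 0,"ry": 0,"rz": 0},
    {"x": 0,"y": 0,"z": 0,"rx": 0,"ry": 0,"rz": 0},
  ],
  fingers=0.2,
)

```text
t: 11.7
tcp_pos: [0.5873, -0.099, 0.1053]
tcp_rot: [-0.0, 1.0, -0.0, 0.0]
force: [0.6, -0.0, -0.2]
width: 0.0512
grip_force: 0.0
```

move_arm(
  commands=[
    {"x": 0,"y": 0,"z": -0.02,"rx": 0,"ry": 0,"rz": 0},
    {"x": 0,"y": 0,"z": -0.05,"rx": 0,"ry": 0,"rz": 0},
    {"x": 0,"y": 0,"z": -0.09,"rx": 0,"ry": 0,"rz": 0},
    {"x": 0,"y": 0,"z": -0.13,"rx": 0,"ry": 0,"rz": 0},
    {"x": 0,"y": 0,"z": -0.17,"rx": 0,"ry": 0,"rz": 0},
    {"x": -0.02,"y": 0,"z": -0.21,"rx": 0,"ry": 0,"rz": 0},
    {"x": -0.06,"y": 0,"z": -0.25,"rx": 0,"ry": 0,"rz": 0},
    {"x": -0.1,"y": 0,"z": -0.25,"rx": 0,"ry": 0,"rz": 0},
    {"x": -0.12,"y": 0,"z": -0.25,"rx": 0,"ry": 0,"rz": 0},
    {"x": -0.12,"y": 0,"z": -0.25,"rx": 0,"ry": 0,"rz": 0},
  ],
)

```text
t: 12.7
tcp_pos: [0.4956, -0.099, 0.2939]
tcp_rot: [-0.0, 1.0, -0.0, 0.001]
force: [0.7, -0.7, 0.2]
width: 0.0512
grip_force: 0.0
```

```bash
python3 - <<'E'
from h import *
st=robot.get_state(); print(st["t"],st["tcp_pos"])
im,d=robot.get_image("wrist")
for l in ["red_knob","red_press","black_knob"]:
    for r in robot.tip_of("wrist",l): print(l,round(r["conf"],2),toworld("wrist",r["location"],st).round(4))
cv2.imwrite("pics/e.png",cv2.resize(cv2.cvtColor(im,cv2.COLOR_RGB2BGR)[60:220,170:370],None,fx=3,fy=3))
E
```

```text
12.7 [ 0.49562961 -0.0990454   0.29389915]
red_knob 0.63 [ 0.5909 -0.103   0.1148]
black_knob 0.86 [0.5593 0.0865 0.1223]
```

View pics/e.png

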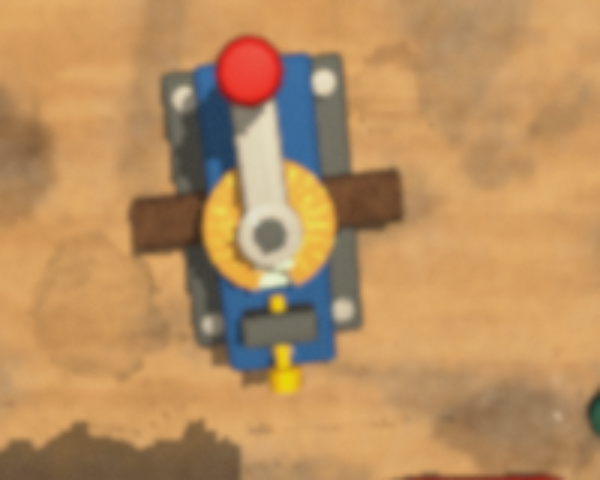

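In the crop, the white notch (274,277) lies on the line from the hub (270,233) to the pin tip (278,303), and the knob (249,70) is on the far side. The black knob hasn't moved.

```bash
python3 -c "
from plant import robot; print(robot.job_done())"
```

```text
the job is handed in; nothing more can be done
None
```

I turned the red crank clockwise through one full turn and on until the notch faced the lock pin, about 489° in all. I then let go and handed the job in; the last picture showed the notch in line with the pin and the black knob where it started.

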